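# Tilt-test the melamine plates for grip

## Task

Find out which of the three plates have lost their non-slip coating: lift the ramp by its black tab until it slopes at about 20 degrees (never beyond 25), and hold it there for two seconds so that every slippery plate slides off into the steel tray while the good ones stay put. Lower the ramp fully home with the good plates still on it, then draw each good plate off the ramp's near edge so that it stands flat on the ceramic landing, clear of the ramp, and leave the slippery ones in the tray. Leave the mug and the soap bottle beside them where they stand.

Things in the scene. Friction and masses are not known exactly. Their poses are not given: they have to be found in the camera images.
- drainboard: white ceramic drainboard, fixed; origin on the work surface below the middle of the ramp's hinge line; x points away from the robot (to the tray), y left along the hinge, z up. Ramp when down: x -159 to -1 mm, y -185 to +185, top 34 mm above the work surface, hinged at its far edge
- ramp (a joint): tilt of the ramp in rad, 0 = down; grows as its near edge is lifted (20 degrees = 0.35). Hinge axis: the drainboard's y through its x 0, z 26 mm. An 8 mm wooden board, 0.5 kg, with 10 mm lips at its left and right edges only; when let go it sinks back by its weight, slowed by a damper. Lifting at the tab takes about 5 N
- tab_grip (a point): grip point of the ramp's black lift tab, an upright fin 40 mm long (x), 12 thick (y), rising 45 above the ramp board, on a tongue at the ramp's near right corner. The point is mid-fin, 16 mm below its top edge; with the ramp down at x -130, y -245, z 63 mm of the drainboard. Axes are the ramp's (the drainboard's when down) and tilt with it; pinch across y from above
- landing_mid (a point): middle of the ceramic landing's flat top, where good plates go: x -245, y 10, z 30 mm of the drainboard. The landing measures 160 mm (x) by 600 mm (y), lies 4 mm lower than the ramp's top and adjoins its near edge; a rim 4 mm high runs along the landing's near edge
- tray_mid (a point): middle of the steel catch tray's floor, beyond the ramp's far edge: x 81, y 0, z 17 mm of the drainboard. Inside 154 mm (x) by 372 mm (y); the floor falls away from the ramp at 8 degrees, from 6 mm below the ramp's top; wall tops 60 mm above the work surface at the far side and both ends, open to the ramp
- plate_a: one of three like white melamine plates: round, foot 64 mm across, rim 92 mm across, 18 mm high, 0.11 kg; origin at the centre of its underside, z up. Starts on the ramp, one plate to a lane, lanes about 120 mm apart. Underneath it is either still coated (sticks beyond 30 degrees) or worn (slides below 10 degrees): this cannot be seen, only found by the tilt test
- plate_b: one of three like white melamine plates: round, foot 64 mm across, rim 92 mm across, 18 mm high, 0.11 kg; origin at the centre of its underside, z up. Starts on the ramp, one plate to a lane, lanes about 120 mm apart. Underneath it is either still coated (sticks beyond 30 degrees) or worn (slides below 10 degrees): this cannot be seen, only found by the tilt test
- plate_c: one of three like white melamine plates: round, foot 64 mm across, rim 92 mm across, 18 mm high, 0.11 kg; origin at the centre of its underside, z up. Starts on the ramp, one plate to a lane, lanes about 120 mm apart. Underneath it is either still coated (sticks beyond 30 degrees) or worn (slides below 10 degrees): this cannot be seen, only found by the tilt test
- mug: blue ceramic mug, 76 mm across, 85 mm high, on the left end of the landing; bystander, origin under its centre
- soap: green plastic soap bottle, 56 mm across, 160 mm high, on the drainboard to the left of the ramp; bystander, origin under its centre
Things that resemble listed ones, but are neither listed nor needed, are in the scene too. What is shaped like the plate_a but blue or green is not meant. Leave any yellow look-alike of the plate_b alone.

How it is judged:
By the outcome, as a careful person would: the job done as asked, in the order asked, and still so for the second after the job is handed in, with the robot touching nothing.
It also fails if it takes over 64 s, if anything falls off the work surface, if the arm or the gripper's body presses on something with over 40 N, if the wrist force passes 120 N, or if a joint passes its speed limit or range.

## Robot

A 6-joint arm with a two-finger parallel gripper is mounted at the origin on the work surface. World frame = base frame: x ahead of the robot, y to its left, z up, the work surface at z = 0. Lengths are in m, angles in rad, forces in N, time in s.
With the tool pointing down it reaches from about 0.325 to 0.9 m from the base axis. Payload 3.5 kg.
Tool frame: the origin (TCP) lies at the very end of the fingers, on their centre line; the grasp point (between the pads) lies arm.pinch_z behind it (arm.pinch_z is the distance from the TCP to the grasp point, in m); z points along the fingers, y is the line along which they close (so a half turn about z gives the same grasp; the last joint's range is limited). The gripper opens to 85 mm and grips with 20 to 120 N. Pads are 22 mm wide; open, the fingers measure 114 mm over their backs; the gripper's body (76 mm by 85 mm) begins 54 mm behind the grasp point. The pads swing forward as they close: fully open they stand 13 mm farther back than shut.
Start: joints at [-1.383, 0.276, -0.026, 1.268, 0, 1.467], TCP at [0.179, -0.599, 0.198] pointing down, gripper open.
Joint ranges: [-3.12, 3.12], [-0.85, 1.88], [-1.08, 1.24], [-1.95, 2.15], [-1.57, 1.53], [-3.14, 3.14]. Speed limits (rad/s): [2.57, 2.57, 3.14, 3.14, 3.14, 3.14].

## Interface

Orientations are given as a unit quaternion [w, x, y, z].
In Python, from workcell import readout, cams, arm gives the robot as it stands.
- The arm moves only by the tool jog_arm, never from a script. Its argument "series" is a list of rows, each a list of 4 numbers: the shift along the tool's x, y, z in mm, then the turn about the tool's z in degrees. In form: [[x, y, z, roll], ...]. A call has 1 to 10 rows; each row shifts and turns the commanded pose from where the row before left it, along the tool's axes as they then stand; what a row does not reach is not made up. A row lasts 1/10 s, in which the tool goes at most 50 mm and 8.59 degrees, less where a joint would pass 70% of its speed; a pose out of reach is approached as far as the arm can. A call with a gripper value outside its range is refused whole. "hand" is the gripper command: -1 is shut, 1 is fully open, values between are in proportion, set as the call begins (left out, the last holds). The fingers move at their own pace and stop on an object; "force" is the grip in N (left out, the last holds). Time passes only in rows, so rows that do not move let the fingers close. It gives the time, the measured TCP pose, the force, the opening and the grip force at its end, in the units of the state.
- readout.sense(): the state, without advancing time (a new reading comes with each control period).
- cams.camera(name): name is "side" or "top"; returns (picture, depth): 400x640x3 uint8, blue, green, red; 400x640 float32, m along the optical axis (not along the pixel's ray), 0 where there is no reading.
- cams.get_calibration(name): a dict with "vfov" (degrees; the focal length in pixels is half the picture's height over the tangent of half this angle, whatever the lens; pixels are square), "cx", "cy" (the principal point, pixels), "dist_coeffs" ([k1, k2, p1, p2, k3] as OpenCV has them; the pictures are not rectified), "xyz" and "orientation" of the camera in the world. Camera axes: x right, y down, z forward; pixel columns grow to the right and rows downward; lengths in m; the calibration is good to about 2 mm. A picture is of the moment at which its call begins. get_calibration takes no time and is no camera call.
- arm.hand_in(): hands the job in; it is judged then, once.
Trained networks look in the newest picture that a camera, given by its name, has taken for a name from the list of things; names that differ only in an ending like _2 or _b are one class to them, and where a whole thing is asked for, a point or a joint stands for the part that bears it (a point fixed in the world has none). Each returns a list of dicts, best first, with "conf" (0 to 1); they miss things now and then, are a little off and sometimes report something else, mostly with a low value. They report only what shows in the picture. A call takes as long as a camera call. They do not tell look-alikes from the thing itself.
- cams.search_frame(label, camera): "rect" ([centre column, centre row, width, height] in pixels, round what is visible of it).
- cams.pinpoint(label, camera): "pixel" ([column, row] in pixels: a listed point, or the origin of a listed thing).
The state is a dict: "clock": time; "joints": joint angles; "dq": joint speeds; "joint_efforts": joint torques, N m; "tcp_pos": TCP position; "tool_rot": TCP orientation; "wrist_force": force on the tool from outside, world axes, zero at the start; "torque": the same for the moment, N m; "width": opening from 0.0 (shut) to 1.0 (fully open); "gripper_force": force on a finger pad.
Only numpy, scipy, OpenCV 4.12 (cv2) and the standard library are available. Lean on these libraries where they do the work, as an engineer would, in place of code of your own. Each camera call takes 0.05 s, during which the arm holds its last target. There are 200 camera calls.

## Working session

There is one attempt and no reset: what is moved stays moved. The work goes in short steps, Python scripts to look and compute and a tool call to move; the robot and the scene stay as the last step left them, time stands still between calls to the robot, and variables do not carry over. Pictures are saved under pics/ and viewed, at most 11 in all, crops included, and the job is handed in when it is done.

Besides the shell and the picture viewer there is one more tool, called after "Emit:" by a JSON object that holds its "op" and its "data", one argument or row to a line. jog_arm: Moves the arm, as the interface text tells. Its arguments: {"type":"object","properties":{"series":{"type":"array","items":{"type":"array","items":{"type":"number"}}},"hand":{"type":"number"},"force":{"type":"number"}},"required":["series"]}

```bash
mkdir -p pics; cat > h.py <<'E'
import numpy as np, cv2
from workcell import readout, cams, arm
from scipy.spatial.transform import Rotation as R
def K(n):
    c=cams.get_calibration(n); f=200/np.tan(np.radians(c['vfov'])/2)
    q=c['orientation']; return np.array([[f,0,c['cx']],[0,f,c['cy']],[0,0,1]]),np.array(c['dist_coeffs']),R.from_quat([q[1],q[2],q[3],q[0]]).as_matrix(),np.array(c['xyz'])
def ray(n,p):
    k,d,r,t=K(n); u=cv2.undistortPoints(np.array([[p]],float),k,d)[0,0]; return r@np.array([u[0],u[1],1]),t
def at_z(n,p,z):
    v,t=ray(n,p); return t+v*(z-t[2])/v[2]
def at_d(n,p,d):
    v,t=ray(n,p); return t+v*d
def proj(n,X):
    k,d,r,t=K(n); return cv2.projectPoints(((np.atleast_2d(X)-t)@r),np.zeros(3),np.zeros(3),k,d)[0][:,0]
E
python3 - <<'E'
from h import *
for n in ('top','side'):
    im,d=cams.camera(n); cv2.imwrite(f'pics/{n}0.png',im); np.save(f'{n}0.npy',d)
    print(n,cams.get_calibration(n)['xyz'])
    for l in ('tab_grip','plate_a','landing_mid','tray_mid','drainboard','mug','soap'):
        for r in cams.pinpoint(l,n)[:6]:
            p=r['pixel']; c=d[int(np.clip(p[1],0,399)),int(np.clip(p[0],0,639))]
            print(l,np.round(p,1),round(r['conf'],2),np.round(at_d(n,p,c),3))
print(arm.pinch_z,readout.sense())
E
```

```text
top [0.32511086 0.03805594 1.26295414]
tab_grip [419.9 208.4] 0.89 [ 0.484 -0.228  0.081]
tab_grip [330.1 172. ] 0.26 [0.583 0.001 0.042]
plate_a [224.9 318.5] 0.97 [0.195 0.271 0.005]
plate_a [331.8 176. ] 0.92 [ 0.572 -0.004  0.041]
plate_a [453.5 294.2] 0.83 [ 0.265 -0.333  0.001]
plate_a [468.1 204.4] 0.8 [ 0.506 -0.375  0.011]
plate_a [284.5 168.4] 0.78 [0.591 0.122 0.042]
plate_a [374.  184.5] 0.76 [ 0.552 -0.116  0.038]
landing_mid [311.9 237.1] 0.89 [0.411 0.046 0.027]
tray_mid [335.2 122.7] 0.9 [ 0.727 -0.013  0.015]
tray_mid [231.4 158.8] 0.64 [0.599 0.251 0.108]
drainboard [332.  149.8] 0.67 [ 0.646 -0.004  0.032]
mug [222.2 225.4] 0.59 [0.437 0.282 0.035]
mug [331.5 174.5] 0.47 [ 0.577 -0.003  0.04 ]
soap [233.4 159.4] 0.84 [0.602 0.25  0.087]
side [0.27977837 0.83527524 0.87082678]
tab_grip [344.2 154.2] 0.59 [ 0.477 -0.221  0.07 ]
plate_a [341.  142.8] 0.82 [ 0.518 -0.368  0.006]
plate_a [328.5 366.6] 0.81 [0.364 0.443 0.01 ]
plate_a [278.8 233.9] 0.78 [0.579 0.13  0.038]
plate_a [410.7 318.5] 0.71 [0.205 0.28  0.007]
plate_a [295.1 203. ] 0.65 [0.572 0.007 0.041]
plate
[... 237 characters left out ...]
49]
0.0187 {'clock': 0.8, 'joints': array([-1.38336775e+00,  2.76338402e-01, -2.63328830e-02,  1.26799596e+00,
        6.22643709e-06,  1.46742518e+00]), 'dq': array([ 0.00035426, -0.000226  , -0.00046629,  0.00095264,  0.00051713,
       -0.00044423]), 'joint_efforts': array([-5.64615584e-05, -4.45419109e+01,  2.95545369e+01,  4.17171550e-04,
       -8.65655409e-06, -1.94593653e-06]), 'tcp_pos': array([ 0.17921591, -0.59879435,  0.19848327]), 'tool_rot': array([6.43524026e-05, 9.89448048e-01, 1.44888085e-01, 5.82221240e-06]), 'wrist_force': array([-0.06894353,  0.8863291 ,  0.42664363]), 'torque': array([0.0185628 , 0.02359314, 0.0208145 ]), 'gripper_force': 0.0, 'width': 1.002944479547851}
```

View pics/top0.png

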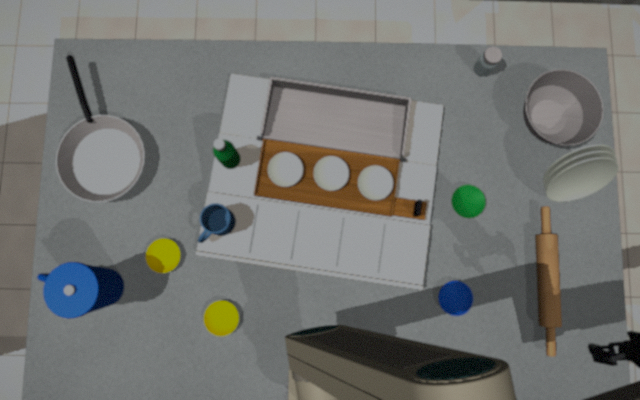

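View pics/side0.png

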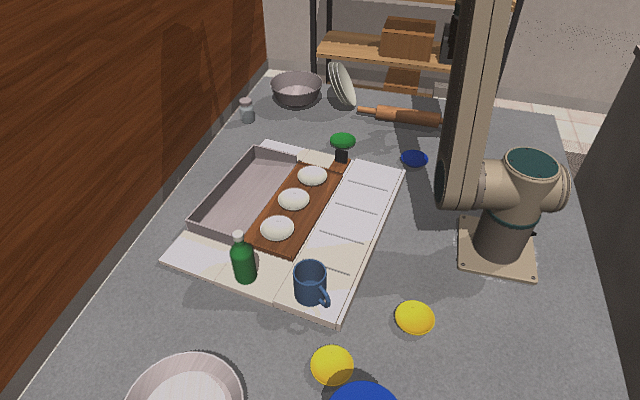

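Top view: three white plates on the ramp at px (285,169), (331,173) and (375,183); black tab at (419,208). Possible mistakes:
- yellow plates at (163,255) and (221,317)
- green plate at (468,201)
- blue plate at (455,297)
- white stacked dishes at (580,172)

I choose the three white plates on the wooden ramp and the black fin at its near right corner. Next I fit the ramp frame and check it in a crop.

```bash
cat >> h.py <<'E'
def cloud(n,d):
    k,dc,r,t=K(n); v,u=np.mgrid[0:400,0:640]; p=np.stack([u,v],-1).reshape(-1,1,2).astype(float)
    x=cv2.undistortPoints(p,k,dc)[:,0]; X=np.c_[x,np.ones(len(x))]*d.reshape(-1,1)
    return (X@r.T+t).reshape(400,640,3)
E
python3 - <<'E'
from h import *
im=cv2.imread('pics/top0.png'); P=cloud('top',np.load('top0.npy'))
hsv=cv2.cvtColor(im,cv2.COLOR_BGR2HSV)
m=(hsv[...,0]<22)&(hsv[...,1]>110)&(hsv[...,2]>50); m[:130]=0;m[225:]=0;m[:,:245]=0;m[:,440:]=0
m=cv2.morphologyEx(m.astype('uint8'),cv2.MORPH_OPEN,np.ones((3,3)))
print(m.sum(), 'z med',np.median(P[m>0][:,2]))
body=m.copy(); body[:,402:]=0
vs,us=np.nonzero(body); Q=np.array([at_z('top',(u,v),.034)[:2] for u,v in zip(us,vs)],np.float32)
(c,s,a)=cv2.minAreaRect(Q); print('ramp rect',c,s,a)
b=cv2.boxPoints((c,s,a));print(b)
# tab
T=(P[...,2]>.062)&(np.hypot(P[...,0]-.484,P[...,1]+.228)<.06)
print('tab',T.sum(),P[T].mean(0),np.median(P[T],0),P[T].min(0),P[T].max(0))
dk=(hsv[...,2]<45)&(np.hypot(P[...,0]-.484,P[...,1]+.228)<.06)
print(dk.sum(), np.argwhere(dk).mean(0)[::-1], at_z('top',np.argwhere(dk).mean(0)[::-1],.072))
W=(im.min(2)>140)&(P[...,2]>.036)&(P[...,2]<.07)&(np.hypot(P[...,0]-.572,P[...,1])<.2)
n,l,st,ce=cv2.connectedComponentsWithStats(W.astype('uint8'))
for i in range(1,n):
    if st[i,4]>150: print('plate',ce[i],st[i],at_z('top',ce[i],.05), np.percentile(P[l==i][:,2],[5,50,95]))
E
```

```text
5013 z med 0.03374597431870274Traceback (most recent call last):
  File "<stdin>", line 8, in <module>
  File "h.py", line 10, in at_z
    v,t=ray(n,p); return t+v*(z-t[2])/v[2]
        ~~~^^^^^
  File "h.py", line 8, in ray
    k,d,r,t=K(n); u=cv2.undistortPoints(np.array([[p]],float),k,d)[0,0]; return r@np.array([u[0],u[1],1]),t
            ~^^^
  File "h.py", line 5, in K
    c=cams.get_calibration(n); f=200/np.tan(np.radians(c['vfov'])/2)
ValueError: time passes only in moves, steps and waits
```

```bash
sed -i 's/^def K(n):/import functools\n@functools.lru_cache(None)\ndef K(n):/' h.py
cat > a.py <<'E'
from h import *
im=cv2.imread('pics/top0.png'); P=cloud('top',np.load('top0.npy'))
hsv=cv2.cvtColor(im,cv2.COLOR_BGR2HSV)
m=(hsv[...,0]<22)&(hsv[...,1]>110)&(hsv[...,2]>50); m[:130]=0;m[225:]=0;m[:,:245]=0;m[:,440:]=0
m=cv2.morphologyEx(m.astype('uint8'),cv2.MORPH_OPEN,np.ones((3,3)))
body=m.copy(); body[:,402:]=0
vs,us=np.nonzero(body); Q=np.array([at_z('top',(u,v),.034)[:2] for u,v in zip(us,vs)],np.float32)
(c,s,a)=cv2.minAreaRect(Q); print('ramp rect',c,s,a)
b=cv2.boxPoints((c,s,a));print(b)
D=np.hypot(P[...,0]-.484,P[...,1]+.228)<.06
T=(P[...,2]>.062)&D
print('tab',T.sum(),P[T].mean(0),P[T].min(0),P[T].max(0))
dk=(hsv[...,2]<45)&D
px=np.argwhere(dk).mean(0)[::-1]; print(dk.sum(), px, at_z('top',px,.072))
W=(im.min(2)>140)&(P[...,2]>.036)&(P[...,2]<.07)&(np.hypot(P[...,0]-.572,P[...,1])<.2)
n,l,st,ce=cv2.connectedComponentsWithStats(W.astype('uint8'))
for i in range(1,n):
    if st[i,4]>150: print('plate',ce[i],st[i],at_z('top',ce[i],.05), np.percentile(P[l==i][:,2],[5,50,95]))
E
python3 a.py
```

```text
ramp rect (0.5703872442245483, -0.0028729289770126343) (0.3939230144023895, 0.15472878515720367) 82.12084197998047
[[ 0.46675292 -0.18736956]
 [ 0.620021   -0.20858043]
 [ 0.6740216   0.1816237 ]
 [ 0.5207535   0.20283458]]
tab 93 [ 0.48835516 -0.22394878  0.0763436 ] [ 0.46877788 -0.2322922   0.0620519 ] [ 0.50942009 -0.21614724  0.08287999]
90 [417.45555556 208.12222222] [ 0.4857133  -0.22363448  0.072     ]
plate [286.11313394 168.50715215] [271 153  31  33 769] [0.58883666 0.11694276 0.05      ] [0.03891486 0.04390016 0.05235202]
plate [331.99618321 172.64122137] [317 157  31  33 786] [ 0.57960175 -0.0040552   0.05      ] [0.03910657 0.04418957 0.05209916]
plate [376.22264631 182.11323155] [361 166  31  33 786] [ 0.55606562 -0.12062318  0.05      ] [0.03927006 0.04422105 0.05230283]
```

```bash
cat >> a.py <<'E'
print('---')
E_=[]
for f,nm in ((np.min,'far'),(np.max,'near')):
    q=np.array([at_z('top',(u,f(np.nonzero(m[:,u])[0])+(-.5 if nm=='far' else .5)),.034)[:2] for u in range(268,392)])
    g=np.ones(len(q),bool)
    for _ in range(6):
        k=np.polyfit(q[g,1],q[g,0],1); r=q[:,0]-np.polyval(k,q[:,1]); g=abs(r)<max(.002,1.5*np.std(r[g]))
    print(nm,k,'yaw',-np.degrees(np.arctan(k[0])),g.sum(),np.std(r[g])); E_.append(k)
big=cv2.resize(im[130:240,230:450],None,fx=3.6,fy=3.6,interpolation=cv2.INTER_CUBIC)
yaw=-np.arctan((E_[0][0]+E_[1][0])/2); Rm=np.array([[np.cos(yaw),-np.sin(yaw)],[np.sin(yaw),np.cos(yaw)]])
tab=np.array([.4870,-.2238]); O=tab-Rm@[-.130,-.245]; print('yaw',np.degrees(yaw),'O',O)
for p in ((.5888,.1169),(.5796,-.0041),(.5561,-.1206)): print('plate in db',Rm.T@(np.array(p)-O))
for x,y,z in [(-1,-185,34),(-1,185,34),(-159,-185,34),(-159,185,34),(-130,-245,79),(-150,-245,79),(-110,-245,79),(-245,10,30)]:
    w=O+Rm@[x/1e3,y/1e3]; p=proj('top',[[w[0],w[1],z/1e3]])[0]
    cv2.circle(big,tuple(int(v) for v in ((p-[230,130]+.5)*3.6)),3,(255,0,255),1)
cv2.imwrite('pics/crop1.png',big)
E
python3 a.py | sed -n '/---/,$p'
```

```text
---
far [0.13829732 0.64879826] yaw -7.873906918252702 124 0.0007974722187628887
near [0.13879437 0.49298221] yaw -7.901849646448616 123 0.0007997753149153786
yaw -7.887878754357707 O [0.64939258 0.00104139]
plate in db [-0.07591914  0.106447  ]
plate in db [-0.06842666 -0.01467073]
plate in db [-0.07571644 -0.13329349]
```

View pics/crop1.png

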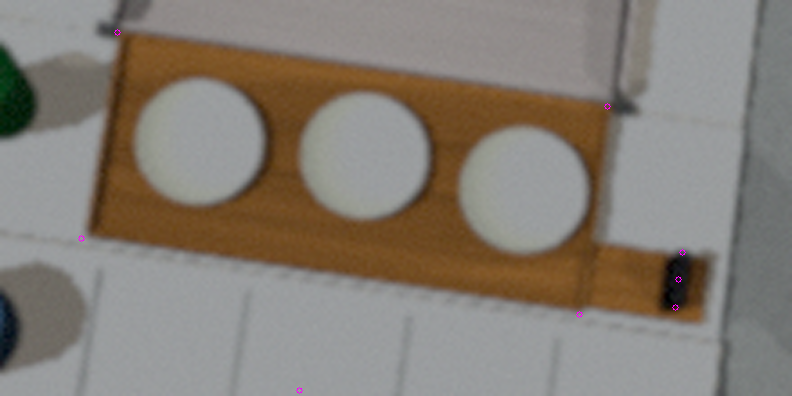

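The crop confirms the white plates at px (200,142), (365,156) and (524,190) of the crop, and the black fin at (676,280). The overlay matches the ramp and tab.

Emit:
{"op": "jog_arm", "data": {
  "series": [
    [0,0,0,8.2],
    [0,0,0,8.2],
    [0,0,0,8.2],
    [18,-30,0,0],
    [18,-30,0,0],
    [18,-30,0,0],
    [18,-30,0,0],
    [18,-30,0,0],
    [18,-30,0,0],
    [18,-30,0,0]
  ],
  "hand": -0.3,
  "force": 40
}}

```text
clock: 1.8
tcp_pos: [0.3337, -0.4071, 0.1986]
tool_rot: [0.0, 0.998, -0.069, 0.0]
wrist_force: [0.1, 0.5, -0.9]
width: 0.345
gripper_force: 0.0
```

Emit:
{"op": "jog_arm", "data": {
  "series": [
    [18,-30,0,0],
    [18,-30,0,0],
    [18,-30,0,0],
    [18,-29,0,0],
    [18,-29,0,0],
    [18,-28,0,0],
    [18,-28,0,0],
    [0,0,20,0],
    [0,0,20,0],
    [0,0,0,0]
  ]
}}

```text
clock: 2.8
tcp_pos: [0.484, -0.2218, 0.1557]
tool_rot: [-0.001, 0.998, -0.069, -0.003]
wrist_force: [-1.3, 0.2, -0.1]
width: 0.348
gripper_force: 0.0
```

```bash
cat >> h.py <<'E'
def to(x,y,z,yaw=-7.89):
    "tool-frame shift (mm) and roll (deg) to a world TCP target"
    s=readout.sense(); q=s['tool_rot']; M=R.from_quat([q[1],q[2],q[3],q[0]]).as_matrix()
    cur=np.degrees(np.arctan2(M[1,0],M[0,0]))
    print('shift',np.round(M.T@(np.array([x,y,z])-s['tcp_pos'])*1e3,1),'roll',round(cur-yaw,2),'t',round(s['clock'],2),'tcp',s['tcp_pos'].round(4),'F',s['wrist_force'].round(1),'w',round(s['width'],3))
E
python3 - <<'E'
from h import *
to(.487,-.224,.045)
im,d=cams.camera('side'); 
p=cams.pinpoint('tab_grip','side')[:1]; print(p)
big=cv2.resize(im[100:200,280:420],None,fx=5,fy=5,interpolation=cv2.INTER_CUBIC)
for X in ([.487,-.224,.063],):
    q=proj('side',[X])[0]; cv2.circle(big,tuple(int(v) for v in (q-[280,100]+.5)*5),4,(255,0,255),1); print(q)
cv2.imwrite('pics/s1.png',big)
E
```

```text
shift [  3.9   2.  110.7] roll 0.0 t 2.8 tcp [ 0.484  -0.2218  0.1557] F [-1.3  0.2 -0.1] w 0.348
[{'pixel': [343.7, 156.0], 'conf': 0.55}]
[341.30443912 154.97912204]
```

View pics/s1.png

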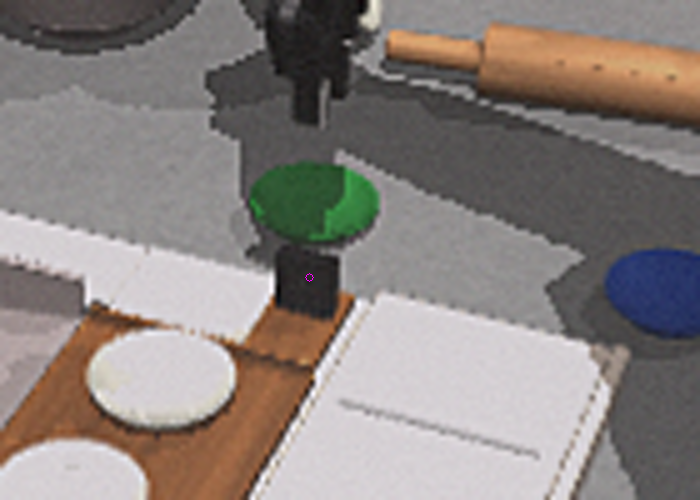

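The side crop shows the grip estimate centred on the black fin at crop px (309,278), with the gripper above it at (310,100). Descending to grip.

Emit:
{"op": "jog_arm", "data": {
  "series": [
    [4,2,20,0],
    [0,0,25,0],
    [0,0,25,0],
    [0,0,20,0],
    [0,0,12,0],
    [0,0,8,0],
    [0,0,0,0],
    [0,0,0,0]
  ]
}}

```text
clock: 3.7
tcp_pos: [0.4904, -0.2266, 0.0494]
tool_rot: [0.0, 0.998, -0.069, 0.001]
wrist_force: [-0.2, -0.5, -0.4]
width: 0.349
gripper_force: 0.0
```

Emit:
{"op": "jog_arm", "data": {
  "series": [
    [0,0,0,0],
    [0,0,0,0],
    [0,0,0,0],
    [0,0,0,0],
    [0,0,0,0],
    [0,0,0,0]
  ],
  "hand": -1,
  "force": 50
}}

```text
clock: 4.3
tcp_pos: [0.4896, -0.226, 0.0484]
tool_rot: [-0.0, 0.998, -0.069, 0.0]
wrist_force: [-0.7, 0.5, -0.1]
width: 0.002
gripper_force: 0.0
```

The fingers closed on nothing, so I look.

```bash
python3 - <<'E'
from h import *
to(.487,-.224,.045)
im,d=cams.camera('side'); it,dt=cams.camera('top')
print(cams.pinpoint('tab_grip','side')[:1],cams.pinpoint('tab_grip','top')[:1],proj('side',[readout.sense()['tcp_pos']]),proj('top',[readout.sense()['tcp_pos']]))
a=cv2.resize(im[100:200,280:420],(560,400),interpolation=cv2.INTER_CUBIC)
b=cv2.resize(it[150:250,370:430],(240,400),interpolation=cv2.INTER_CUBIC)
cv2.imwrite('pics/s2.png',np.hstack([a,b]))
E
```

```text
shift [-2.9 -1.7  3.4] roll -0.05 t 4.3 tcp [ 0.4896 -0.226   0.0484] F [-0.7  0.5 -0.1] w 0.002
[{'pixel': [343.4, 154.5], 'conf': 0.72}] [{'pixel': [418.1, 207.7], 'conf': 0.68}] [[340.50120008 158.11006686]] [[416.39888546 207.84071643]]
```

View pics/s2.png

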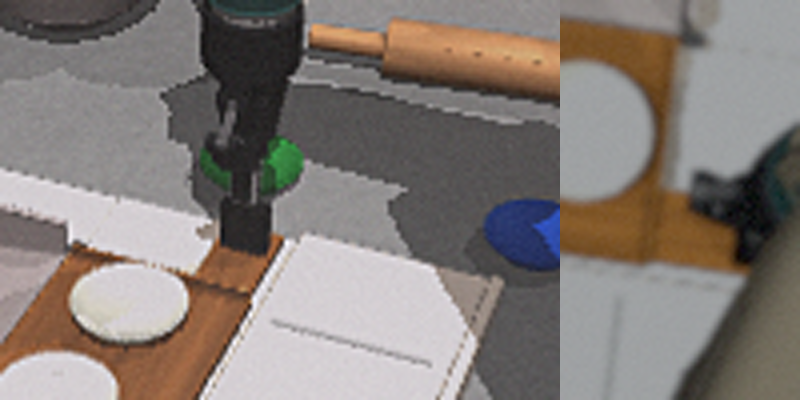

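```bash
python3 - <<'E'
from h import *
print('tcp proj at earlier pose',proj('side',[[.484,-.2218,.1557]]),proj('top',[[.4896,-.226,.0484],[.4896,-.226,.12]]))
im,d=cams.camera('side'); P=cloud('side',d)
for v in range(128,166,2):
    print(v,[tuple(np.round(P[v,u]*1e3).astype(int)) for u in (337,341,345)], im[v,341])
it,dt=cams.camera('top'); Q=cloud('top',dt)
T=(Q[...,2]>.055)&(Q[...,2]<.095)&(np.hypot(Q[...,0]-.487,Q[...,1]+.224)<.07)
for r in np.argwhere(T)[::6]: print(r[::-1],np.round(Q[tuple(r)]*1e3).astype(int),it[tuple(r)])
E
```

```text
tcp proj at earlier pose [[343.15972267 131.22928941]] [[416.37896203 207.83972257]
 [422.60900718 204.0355117 ]]
128 [(np.int64(497), np.int64(-189), np.int64(186)), (np.int64(484), np.int64(-187), np.int64(189)), (np.int64(476), np.int64(-206), np.int64(179))] [39 35 41]
130 [(np.int64(495), np.int64(-183), np.int64(183)), (np.int64(484), np.int64(-189), np.int64(181)), (np.int64(476), np.int64(-208), np.int64(170))] [39 35 37]
132 [(np.int64(494), np.int64(-177), np.int64(180)), (np.int64(486), np.int64(-199), np.int64(167)), (np.int64(476), np.int64(-210), np.int64(162))] [39 37 39]
134 [(np.int64(493), np.int64(-176), np.int64(174)), (np.int64(488), np.int64(-212), np.int64(151)), (np.int64(475), np.int64(-208), np.int64(156))] [38 36 34]
136 [(np.int64(491), np.int64(-164), np.int64(175)), (np.int64(488), np.int64(-210), np.int64(145)), (np.int64(475), np.int64(-206), np.int64(150))] [37 39 42]
138 [(np.int64(491), np.int64(-167), np.int64(166)), (np.int64(483), np.int64(-189), np.int64(153)), (np.int64(478), np.int64(-227), np.int64(128))] [36 32 36]
140 [(np.int64(494), np.in
[... 1588 characters left out ...]
.int64(42)), (np.int64(487), np.int64(-223), np.int64(44)), (np.int64(473), np.int64(-217), np.int64(50))] [39 38 41]
162 [(np.int64(499), np.int64(-219), np.int64(36)), (np.int64(487), np.int64(-222), np.int64(36)), (np.int64(473), np.int64(-218), np.int64(42))] [45 48 57]
164 [(np.int64(497), np.int64(-210), np.int64(35)), (np.int64(485), np.int64(-213), np.int64(35)), (np.int64(472), np.int64(-214), np.int64(37))] [ 61  88 132]
[415 207] [ 486 -213   91] [12 17 19]
[417 209] [ 481 -218   93] [44 44 45]
[420 210] [ 480 -229   79] [27 29 30]
[419 211] [ 477 -226   79] [24 25 26]
[419 212] [ 474 -225   82] [30 29 32]
[419 213] [ 473 -227   76] [35 36 39]
[414 215] [ 470 -218   55] [18 29 44]
```

The depth shows the real fingertips near z 0.085, just above the fin top, about 35 mm higher than the reported TCP. I reopen and go deeper in steps, watching the force.

Emit:
{"op": "jog_arm", "data": {
  "series": [
    [0,0,0,0],
    [0,0,0,0],
    [0,0,0,0],
    [-1,0,5,0],
    [0,0,5,0],
    [0,0,5,0],
    [0,0,5,0],
    [0,0,0,0]
  ],
  "hand": -0.2
}}

```text
clock: 5.4
tcp_pos: [0.4878, -0.2254, 0.0273]
tool_rot: [-0.0, 0.998, -0.069, -0.001]
wrist_force: [1.2, 0.1, -0.2]
width: 0.398
gripper_force: 0.0
```

```bash
python3 - <<'E'
from h import *
to(.487,-.224,.045)
im,d=cams.camera('side'); P=cloud('side',d)
M=(P[...,2]>.04)&(np.hypot(P[...,0]-.487,P[...,1]+.224)<.06)&(P[...,2]<.14)&(im.max(2)<120)
for v in range(138,168,2):
    us=np.nonzero(M[v])[0]; 
    if len(us): print(v,us.min(),us.max(),[np.round(P[v,u]*1e3).astype(int).tolist() for u in us[::4]])
cv2.imwrite('pics/s3.png',cv2.resize(im[100:200,280:420],(700,500),interpolation=cv2.INTER_CUBIC))
E
```

```text
shift [ -1.   -1.3 -17.7] roll -0.05 t 5.4 tcp [ 0.4878 -0.2254  0.0273] F [ 1.2  0.1 -0.2] w 0.398
138 346 348 [[477, -238, 121]]
140 340 348 [[490, -210, 130], [478, -243, 110]]
142 340 346 [[487, -196, 133], [476, -201, 131]]
144 341 347 [[485, -200, 123], [480, -240, 96]]
146 332 347 [[506, -170, 132], [493, -167, 137], [483, -177, 131], [483, -243, 86]]
148 333 347 [[504, -176, 121], [493, -184, 118], [483, -194, 112], [480, -245, 77]]
150 333 346 [[505, -178, 112], [492, -177, 115], [481, -185, 111], [479, -243, 71]]
152 335 347 [[508, -222, 72], [489, -196, 95], [481, -219, 80], [470, -228, 75]]
154 335 347 [[508, -223, 64], [489, -196, 87], [481, -219, 72], [469, -226, 69]]
156 335 347 [[507, -220, 58], [488, -193, 81], [481, -222, 62], [469, -226, 61]]
158 335 347 [[507, -222, 48], [488, -194, 72], [480, -217, 57], [468, -226, 53]]
160 336 346 [[503, -222, 41], [486, -219, 47], [473, -218, 50]]
162 345 346 [[472, -215, 44]]
```

View pics/s3.png

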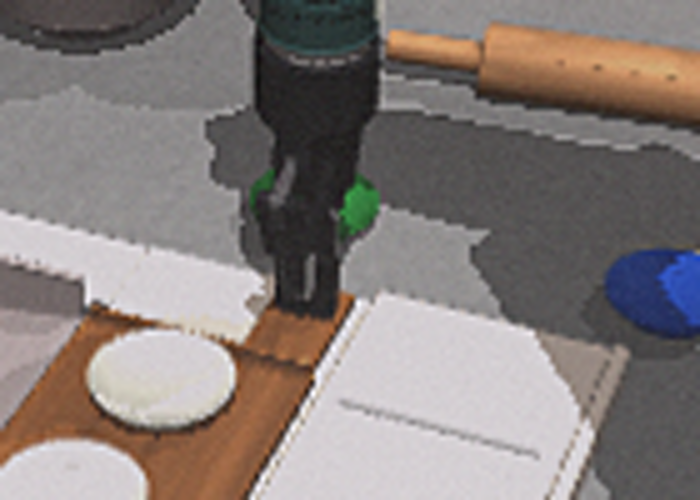

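The crop shows the fingers now straddling the fin at px (310,280). Going 16 mm deeper, then gripping.

Emit:
{"op": "jog_arm", "data": {
  "series": [
    [0,0,6,0],
    [0,0,5,0],
    [0,0,5,0],
    [0,0,0,0]
  ]
}}

```text
clock: 5.85
tcp_pos: [0.4879, -0.2254, 0.0115]
tool_rot: [-0.0, 0.998, -0.069, -0.001]
wrist_force: [-0.2, -0.9, -0.6]
width: 0.398
gripper_force: 0.0
```

Emit:
{"op": "jog_arm", "data": {
  "series": [
    [0,0,0,0],
    [0,0,0,0],
    [0,0,0,0],
    [0,0,0,0],
    [0,0,0,0]
  ],
  "hand": -1,
  "force": 50
}}

```text
clock: 6.35
tcp_pos: [0.4888, -0.2255, 0.0125]
tool_rot: [-0.0, 0.998, -0.069, 0.0]
wrist_force: [1.0, 2.1, 1.0]
width: 0.132
gripper_force: 49.4
```

Emit:
{"op": "jog_arm", "data": {
  "series": [
    [2,0,-5.5,0],
    [2,0,-5.5,0],
    [2.5,0,-5.4,0],
    [2.5,0,-5.4,0],
    [3,0,-5.1,0],
    [3,0,-5.1,0],
    [3.4,0,-4.8,0],
    [3.4,0,-4.8,0],
    [0,0,0,0],
    [0,0,0,0]
  ]
}}

```text
clock: 7.35
tcp_pos: [0.5094, -0.2283, 0.0551]
tool_rot: [-0.0, 0.998, -0.069, -0.001]
wrist_force: [-4.7, 3.3, -6.1]
width: 0.133
gripper_force: 49.6
```

```bash
cat > tilt.py <<'E'
from h import *
s=readout.sense(); print(s['clock'],s['tcp_pos'].round(4),s['wrist_force'].round(1),s['width'],s['gripper_force'])
def look(save=None):
    it,dt=cams.camera('top'); P=cloud('top',dt); hsv=cv2.cvtColor(it,cv2.COLOR_BGR2HSV)
    m=(hsv[...,0]<22)&(hsv[...,1]>110)&(hsv[...,2]>50)&(dt>0)
    y=np.radians(-7.89); O=np.array([.6494,.001]); D=(P[...,:2]-O)@np.array([[np.cos(y),-np.sin(y)],[np.sin(y),np.cos(y)]])
    m&=(D[...,0]>-.15)&(D[...,0]<-.01)&(abs(D[...,1])<.17)&(P[...,2]<.15)
    k=np.polyfit(D[m][:,0],P[m][:,2],1); print('tilt deg',-np.degrees(np.arctan(k[0])),m.sum())
    W=(it.min(2)>140)&(abs(D[...,1])<.18)&(abs(D[...,0]+.05)<.3)
    print([(np.round(np.array(r['pixel'])).tolist(),round(r['conf'],2),(D[int(r['pixel'][1]),int(r['pixel'][0])]*1e3).round().tolist()) for r in cams.pinpoint('plate_a','top') if r['conf']>.3])
    if save: cv2.imwrite(save,cv2.resize(it[60:300,190:450],None,fx=2.2,fy=2.2))
E
python3 -c "
from tilt import *
look('pics/t1.png')"
```

```text
7.35 [ 0.5094 -0.2283  0.0551] [-4.7  3.3 -6.1] 0.13252711587532467 49.58848178386688
tilt deg 19.102557754465472 3555
[([167.0, 255.0], 0.84, [-345.0, 391.0]), ([377.0, 167.0], 0.83, [-33.0, -129.0]), ([282.0, 164.0], 0.81, [-66.0, 118.0]), ([331.0, 170.0], 0.78, [-65.0, -11.0]), ([221.0, 314.0], 0.72, [-477.0, 217.0])]
```

View pics/t1.png

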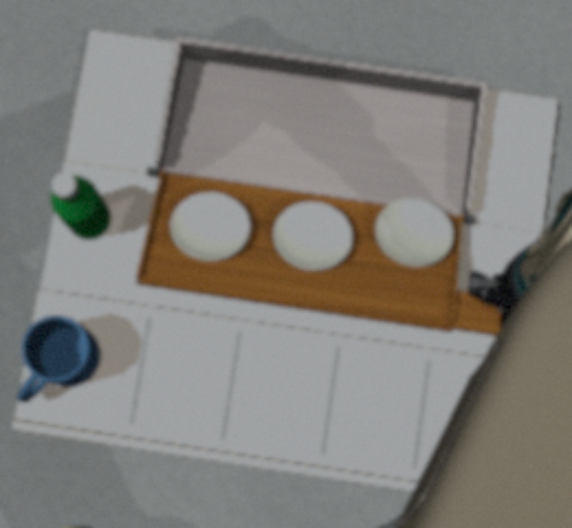

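The ramp is at about 19°. The right plate at (415,232) is sliding towards the tray, while the other two at (212,227) and (313,235) stay put. Nudging up 1° and holding.

Emit:
{"op": "jog_arm", "data": {
  "series": [
    [1,0,-1.5,0],
    [0,0,0,0],
    [0,0,0,0],
    [0,0,0,0],
    [0,0,0,0],
    [0,0,0,0],
    [0,0,0,0],
    [0,0,0,0],
    [0,0,0,0],
    [0,0,0,0]
  ]
}}

```text
clock: 8.45
tcp_pos: [0.5106, -0.2285, 0.0566]
tool_rot: [-0.0, 0.998, -0.069, -0.001]
wrist_force: [-3.8, 3.6, -6.0]
width: 0.138
gripper_force: 49.6
```

Emit:
{"op": "jog_arm", "data": {
  "series": [
    [0,0,0,0],
    [0,0,0,0],
    [0,0,0,0],
    [0,0,0,0],
    [0,0,0,0],
    [0,0,0,0],
    [0,0,0,0],
    [0,0,0,0],
    [0,0,0,0],
    [0,0,0,0]
  ]
}}

```text
clock: 9.45
tcp_pos: [0.5106, -0.2285, 0.0566]
tool_rot: [-0.0, 0.998, -0.069, -0.001]
wrist_force: [-4.2, 2.1, -6.4]
width: 0.128
gripper_force: 49.6
```

Emit:
{"op": "jog_arm", "data": {
  "series": [
    [0,0,0,0],
    [0,0,0,0],
    [0,0,0,0],
    [0,0,0,0],
    [0,0,0,0]
  ]
}}

```text
clock: 9.95
tcp_pos: [0.5106, -0.2285, 0.0567]
tool_rot: [-0.0, 0.998, -0.069, -0.001]
wrist_force: [-4.8, 2.9, -6.2]
width: 0.133
gripper_force: 49.6
```

```bash
python3 -c "
from tilt import *
look('pics/t2.png')"
```

```text
9.95 [ 0.5106 -0.2285  0.0567] [-4.8  2.9 -6.2] 0.13278645981234735 49.556254148483276
tilt deg 19.809000436057705 4181
[([382.0, 130.0], 0.9, [74.0, -132.0]), ([165.0, 254.0], 0.87, [-343.0, 396.0]), ([286.0, 164.0], 0.82, [-65.0, 110.0]), ([222.0, 317.0], 0.82, [-482.0, 214.0]), ([332.0, 170.0], 0.55, [-63.0, -11.0])]
```

View pics/t2.png

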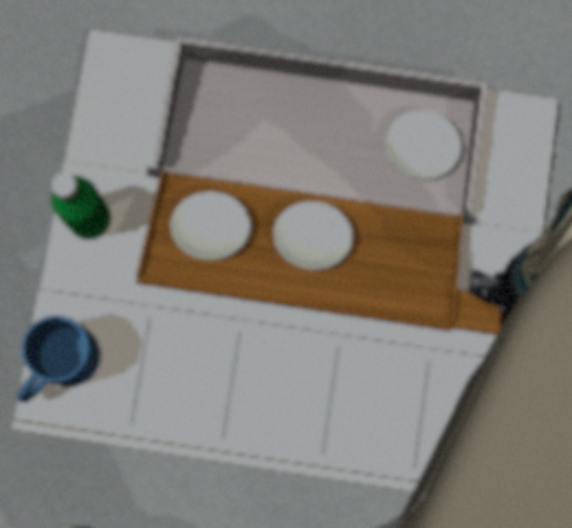

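The slippery plate lies in the tray at (425,144); the two good ones are still on the ramp at (212,226) and (313,235). Lowering.

Emit:
{"op": "jog_arm", "data": {
  "series": [
    [-4.4,0,6.3,0],
    [-3.4,0,4.8,0],
    [-3,0,5.1,0],
    [-3,0,5.1,0],
    [-2.5,0,5.4,0],
    [-2.5,0,5.4,0],
    [-2,0,5.5,0],
    [-2,0,5.5,0],
    [0,0,0,0],
    [0,0,0,0]
  ]
}}

```text
clock: 11.05
tcp_pos: [0.4913, -0.2258, 0.0157]
tool_rot: [-0.0, 0.998, -0.069, 0.003]
wrist_force: [-5.0, 6.0, 1.3]
width: 0.133
gripper_force: 50.9
```

Emit:
{"op": "jog_arm", "data": {
  "series": [
    [0,0,0,0],
    [0,0,0,0],
    [0,0,0,0],
    [0,0,0,0],
    [0,0,0,0],
    [0,0,-20,0],
    [0,0,-30,0],
    [0,0,-30,0],
    [0,0,-30,0],
    [0,0,-20,0]
  ],
  "hand": -0.3
}}

```text
clock: 12.05
tcp_pos: [0.4897, -0.2266, 0.1448]
tool_rot: [0.001, 0.998, -0.069, 0.001]
wrist_force: [0.9, -0.5, -0.2]
width: 0.35
gripper_force: 0.0
```

```bash
python3 - <<'E'
from tilt import *
look()
to(.487,-.224,.12)
y=np.radians(-7.89); Rm=np.array([[np.cos(y),-np.sin(y)],[np.sin(y),np.cos(y)]])
it,dt=cams.camera('top'); P=cloud('top',dt)
W=(it.min(2)>140)&(P[...,2]>.036)&(P[...,2]<.07)&(np.hypot(P[...,0]-.572,P[...,1]-.02)<.15)
n,l,st,ce=cv2.connectedComponentsWithStats(W.astype('uint8'))
for i in range(1,n):
    if st[i,4]>150: w=at_z('top',ce[i],.05)[:2]; print('plate',ce[i],st[i,2:],w,'db',Rm.T@(w-[.6494,.001]))
E
```

```text
12.05 [ 0.4897 -0.2266  0.1448] [ 0.9 -0.5 -0.2] 0.35046049291021997 0.0
tilt deg -0.07935490906450271 4410
[([330.0, 177.0], 0.88, [-77.0, -11.0]), ([222.0, 318.0], 0.8, [-484.0, 213.0]), ([164.0, 254.0], 0.77, [-346.0, 397.0]), ([286.0, 167.0], 0.65, [-68.0, 111.0]), ([383.0, 130.0], 0.62, [75.0, -135.0])]
shift [-5.  -3.  25.9] roll -0.05 t 12.15 tcp [ 0.4913 -0.2276  0.146 ] F [ 0.5 -0.8 -0.4] w 0.358
plate [284.88133641 168.92165899] [ 33  33 868] [0.58767339 0.12016017] db [-0.07749959  0.10955881]
plate [330.82130584 172.76861397] [ 33  33 873] [ 0.57921155 -0.0009644 ] db [-0.06925435 -0.01158069]
```

Ramp is home and both good plates are still on it. Moving behind the middle plate with fingers part open as a cradle.

Emit:
{"op": "jog_arm", "data": {
  "series": [
    [16,-30,0,0],
    [16,-30,0,0],
    [16,-30,0,0],
    [16,-30,0,0],
    [16,-30,0,0],
    [16,-30,0,0],
    [16,-30,0,0],
    [19,-26,0,0],
    [0,0,20,0],
    [0,0,20,0]
  ],
  "hand": 0.2
}}

```text
clock: 13.2
tcp_pos: [0.6504, -0.0155, 0.1003]
tool_rot: [-0.003, 0.998, -0.062, -0.0]
wrist_force: [0.7, -0.5, -0.2]
width: 0.601
gripper_force: 0.0
```

Emit:
{"op": "jog_arm", "data": {
  "series": [
    [0,0,20,0],
    [0,0,20,0],
    [0,0,15,0],
    [0,0,15,0],
    [0,0,10,0],
    [0,0,0,0],
    [0,0,0,0]
  ]
}}

```text
clock: 13.9
tcp_pos: [0.6505, -0.0161, 0.0226]
tool_rot: [-0.003, 0.998, -0.063, 0.0]
wrist_force: [0.8, -0.2, -0.2]
width: 0.603
gripper_force: 0.0
```

```bash
cat > tip.py <<'E'
from tilt import *
def tip(name):
    s=readout.sense(); im,d=cams.camera('side'); P=cloud('side',d)
    y=np.radians(-7.89); Rm=np.array([[np.cos(y),-np.sin(y)],[np.sin(y),np.cos(y)]])
    t=s['tcp_pos']; D=(P[...,:2]-t[:2])@Rm
    print('tcp db',(Rm.T@(t[:2]-[.6494,.001])*1e3).round(1),'z',t[2],'w',s['width'],'F',s['wrist_force'].round(1))
    M=(abs(D[...,0])<.022)&(abs(D[...,1])<.06)&(im.max(2)<90)&(P[...,2]>.02)&(P[...,2]<.11)
    Z=P[M]; dy=D[M][:,1]
    for lo,hi in ((.02,.06),(-.06,.0)):
        g=(dy>lo)&(dy<hi)
        if g.sum(): print('finger',lo,g.sum(),'z pct',np.percentile(Z[g][:,2],[0,3,10]).round(3),'y',np.percentile(dy[g],[5,50,95]).round(3),'x',np.percentile(D[M][g][:,0],[5,95]).round(3))
    q=proj('side',[t])[0].astype(int)
    cv2.imwrite(name,cv2.resize(im[q[1]-60:q[1]+60,q[0]-90:q[0]+90],(720,480),interpolation=cv2.INTER_CUBIC))
E
python3 -c "
from tip import *
tip('pics/p1.png')"
```

```text
13.9 [ 0.6505 -0.0161  0.0226] [ 0.8 -0.2 -0.2] 0.6034561334281819 0.0
tcp db [  3.5 -16.8] z 0.022618397127772596 w 0.6034561334281819 F [ 0.8 -0.2 -0.2]
finger 0.02 63 z pct [0.057 0.068 0.071] y [0.025 0.037 0.052] x [-0.013  0.005]
finger -0.06 98 z pct [0.029 0.058 0.064] y [-0.04  -0.027 -0.024] x [-0.011  0.01 ]
```

View pics/p1.png

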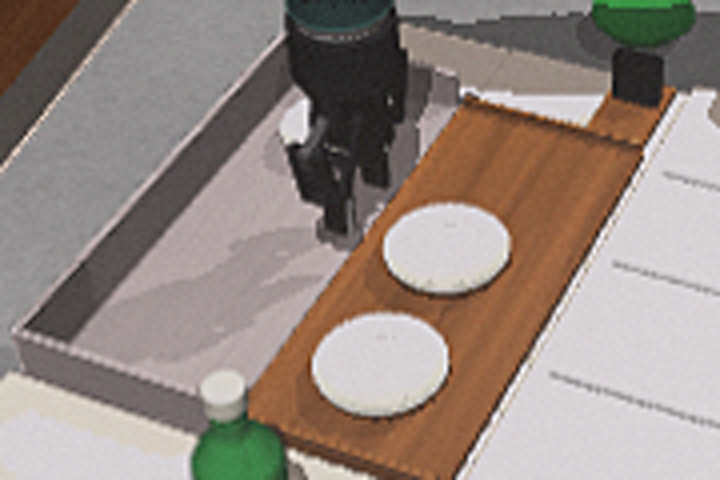

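The crop shows the fingers hovering at (345,230), beyond the ramp's far edge and behind the middle plate (447,248). Lowering 24 mm more with a 5 mm sideways correction.

Emit:
{"op": "jog_arm", "data": {
  "series": [
    [0,-5,8,-0.8],
    [0,0,8,0],
    [0,0,8,0],
    [0,0,0,0]
  ]
}}

```text
clock: 14.35
tcp_pos: [0.651, -0.0108, -0.0019]
tool_rot: [-0.003, 0.998, -0.056, 0.0]
wrist_force: [-0.7, 1.1, 0.4]
width: 0.599
gripper_force: 0.0
```

```bash
python3 -c "
from tip import *
tip('pics/p2.png'); to(.6537,-.0117,0)"
```

```text
14.35 [ 0.651  -0.0108 -0.0019] [-0.7  1.1  0.4] 0.599376693495896 0.0
tcp db [  3.2 -11.5] z -0.0018585637952311038 w 0.599376693495896 F [-0.7  1.1  0.4]
finger 0.02 145 z pct [0.026 0.045 0.051] y [0.024 0.036 0.057] x [-0.015  0.008]
finger -0.06 144 z pct [0.024 0.028 0.038] y [-0.054 -0.028 -0.019] x [-0.014  0.009]
shift [ 2.9  0.5 -2. ] roll 1.45 t 14.4 tcp [ 0.6509 -0.0109 -0.0019] F [0.3 0.2 0.7] w 0.601
```

Emit:
{"op": "jog_arm", "data": {
  "series": [
    [0,0,0,1.5],
    [-10,0,0,0],
    [-10,0,0,0],
    [-10,0,0,0],
    [-10,0,0,0],
    [-10,0,0,0],
    [-10,0,0,0],
    [-10,0,0,0],
    [-10,0,0,0],
    [-10,0,0,0]
  ]
}}

```text
clock: 15.4
tcp_pos: [0.5601, -0.0048, -0.0015]
tool_rot: [-0.005, 0.998, -0.064, 0.0]
wrist_force: [0.6, 0.1, -0.0]
width: 0.597
gripper_force: 0.4
```

```bash
python3 -c "
from tip import *
look(); tip('pics/p3.png')"
```

```text
15.4 [ 0.5601 -0.0048 -0.0015] [ 0.6  0.1 -0. ] 0.5968794975125403 0.42693962808698416
tilt deg 0.05416171374917622 2353
[([382.0, 129.0], 0.97, [81.0, -132.0]), ([168.0, 254.0], 0.78, [-345.0, 388.0]), ([467.0, 204.0], 0.77, [-89.0, -387.0]), ([221.0, 315.0], 0.73, [-477.0, 217.0]), ([285.0, 169.0], 0.67, [-73.0, 111.0]), ([452.0, 298.0], 0.6, [-343.0, -375.0])]
tcp db [-89.1 -18. ] z -0.001736528368480865 w 0.6004518549689892 F [-0.2 -0.3  0.3]
finger 0.02 151 z pct [0.033 0.036 0.047] y [0.025 0.037 0.059] x [-0.015  0.008]
finger -0.06 99 z pct [0.033 0.037 0.045] y [-0.054 -0.028 -0.021] x [-0.014  0.007]
```

View pics/p3.png

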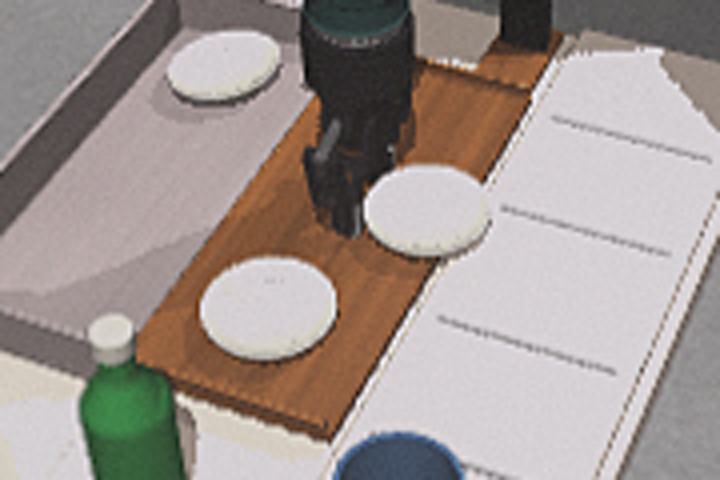

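The crop shows the middle plate (428,210) being drawn evenly off the near edge by the cradle, with the other plate (268,307) undisturbed. Continuing.

Emit:
{"op": "jog_arm", "data": {
  "series": [
    [-11,-0.3,0,0.3],
    [-11,-0.3,0,0.3],
    [-11,-0.3,0,0],
    [-11,-0.3,0,0],
    [-11,-0.3,0,0],
    [-11,-0.3,0,0],
    [-11,-0.3,0,0],
    [-11,-0.3,0,0],
    [-11,-0.3,0,0],
    [-8,0,0,0]
  ]
}}

```text
clock: 16.55
tcp_pos: [0.4529, 0.0084, -0.0018]
tool_rot: [-0.006, 0.998, -0.066, -0.0]
wrist_force: [0.6, -0.4, -0.8]
width: 0.598
gripper_force: 0.4
```

Emit:
{"op": "jog_arm", "data": {
  "series": [
    [0,0,0,0],
    [15,0,0,0],
    [15,0,0,0],
    [0,0,-20,0],
    [0,0,-25,0],
    [0,0,-25,0],
    [0,0,-20,0]
  ]
}}

```text
clock: 17.25
tcp_pos: [0.4851, 0.0029, 0.0899]
tool_rot: [-0.006, 0.998, -0.066, 0.001]
wrist_force: [0.5, -0.6, -0.3]
width: 0.599
gripper_force: 0.0
```

```bash
cat > pl.py <<'E'
from tip import *
def plates():
    y=np.radians(-7.89); Rm=np.array([[np.cos(y),-np.sin(y)],[np.sin(y),np.cos(y)]])
    it,dt=cams.camera('side'); P=cloud('side',dt); D=(P[...,:2]-[.6494,.001])@Rm; k=np.median
    for nm,zt,x0,x1 in (('ramp',.034,-.165,0),('landing',.030,-.33,-.165)):
        W=(D[...,0]>x0-.06)&(D[...,0]<x1+.02)&(abs(D[...,1])<.18)&(P[...,2]>zt+.007)&(P[...,2]<zt+.028)&(it.min(2)>110)
        n,l,st,ce=cv2.connectedComponentsWithStats(W.astype('uint8'))
        for i in range(1,n):
            if st[i,4]>80: g=D[l==i]; print(nm,st[i],'db lo/hi',np.percentile(g,2,axis=0).round(3),np.percentile(g,98,axis=0).round(3),'z',np.percentile(P[l==i][:,2],[5,50,95]).round(3))
    for r in cams.pinpoint('plate_a','side'):
        w=at_z('side',r['pixel'],.032)[:2]; print(np.round(r['pixel']),round(r['conf'],2),(Rm.T@(w-[.6494,.001])).round(3))
    s=readout.sense()
    print('tcp db',(Rm.T@(s['tcp_pos'][:2]-[.6494,.001])*1e3).round(1),s['tcp_pos'][2],s['tool_rot'].round(3),s['clock'])
    return it
E
python3 -c "
from pl import *
cv2.imwrite('pics/q1.png',plates()[80:380,160:480]*1)"
```

```text
17.25 [0.4851 0.0029 0.0899] [ 0.5 -0.6 -0.3] 0.5994505962461272 0.0
ramp [336 203  14  18 105] db lo/hi [-0.224 -0.056] [-0.202  0.014] z [0.041 0.046 0.049]
ramp [260 216  34  25 634] db lo/hi [-0.118  0.069] [-0.036  0.153] z [0.042 0.045 0.053]
landing [336 203  33  24 569] db lo/hi [-0.288 -0.061] [-0.205  0.022] z [0.038 0.042 0.049]
[268. 172.] 0.95 [ 0.066 -0.109]
[331. 365.] 0.85 [-0.351  0.403]
[355. 219.] 0.67 [-0.257 -0.018]
[409. 158.] 0.67 [-0.33  -0.359]
[341. 144.] 0.66 [-0.094 -0.34 ]
[277. 234.] 0.61 [-0.08   0.117]
[410. 319.] 0.61 [-0.477  0.234]
tcp db [-160.5  -20.6] 0.09156341706367424 [-0.006  0.998 -0.066  0.004] 17.35
```

The middle plate is flat on the landing, centred at about (-247,-20) mm, with its rim 40 mm clear of the ramp. Now the left plate.

Emit:
{"op": "jog_arm", "data": {
  "series": [
    [27,-22,0,0.3],
    [27,-22,0,0],
    [27,-22,0,0],
    [27,-22,0,0],
    [27,-22,0,0],
    [28,-22,0,0],
    [0,0,20,0],
    [0,0,20,0],
    [0,0,20,0],
    [0,0,0,0]
  ]
}}

```text
clock: 18.35
tcp_pos: [0.6499, 0.061, 0.0282]
tool_rot: [-0.031, 0.999, -0.018, -0.004]
wrist_force: [-0.2, 0.0, 0.2]
width: 0.6
gripper_force: 0.0
```

```bash
python3 -c "
from pl import *
plates();to(.6494+.9905*.003+.1373*.111,.001-.1373*.003+.9905*.111,-.0018)"
```

```text
18.35 [0.6499 0.061  0.0282] [-0.2  0.   0.2] 0.5999130698048678 0.0
ramp [336 203  14  18 100] db lo/hi [-0.224 -0.057] [-0.202  0.015] z [0.042 0.046 0.05 ]
ramp [260 216  34  25 639] db lo/hi [-0.119  0.069] [-0.036  0.152] z [0.042 0.046 0.053]
landing [336 203  33  24 579] db lo/hi [-0.288 -0.062] [-0.205  0.022] z [0.038 0.042 0.049]
[355. 220.] 0.95 [-0.259 -0.015]
[413. 163.] 0.94 [-0.347 -0.337]
[276. 232.] 0.93 [-0.074  0.111]
[342. 144.] 0.75 [-0.096 -0.347]
[334. 369.] 0.75 [-0.36   0.409]
[411. 319.] 0.68 [-0.48   0.233]
[269. 172.] 0.54 [ 0.066 -0.112]
tcp db [-4.8 59.7] 0.031814919470588274 [-0.031  0.999 -0.018 -0.001] 18.45
shift [ 13.1 -48.   36.6] roll 5.88 t 18.45 tcp [0.6529 0.0608 0.0318] F [ 0.3  0.8 -0. ] w 0.6
```

```bash
python3 -c "
from h import *
s=readout.sense();print(s['joints'].round(3),s['dq'].round(3),s['joint_efforts'].round(1))
print(R.from_quat(np.roll(s['tool_rot'],-1)).as_matrix().round(3))"
```

```text
[-0.036  0.452 -0.15   0.973  0.061  3.141] [-0.002 -0.025  0.032 -0.003 -0.001  0.002] [  0.1 -48.5  24.9   0.1   0.2   0. ]
[[ 0.999 -0.035 -0.001]
 [-0.035 -0.998  0.061]
 [-0.003 -0.061 -0.998]]
```

Joint 6 hit its limit. A half turn of the gripper gives the same cradle, so I raise a little and roll back.

Emit:
{"op": "jog_arm", "data": {
  "series": [
    [0,0,-25,-8.3],
    [0,0,0,-8.3],
    [0,0,0,-8.3],
    [0,0,0,-8.3],
    [0,0,0,-8.3],
    [0,0,0,-8.3],
    [0,0,0,-8.3],
    [0,0,0,-8.3],
    [0,0,0,-8.3],
    [0,0,0,-8.3]
  ]
}}

```text
clock: 19.45
tcp_pos: [0.6551, 0.0591, 0.0598]
tool_rot: [-0.022, 0.758, 0.651, 0.022]
wrist_force: [0.1, -0.3, 0.2]
width: 0.599
gripper_force: 0.0
```

Emit:
{"op": "jog_arm", "data": {
  "series": [
    [0,0,0,-8.3],
    [0,0,0,-8.3],
    [0,0,0,-8.3],
    [0,0,0,-8.3],
    [0,0,0,-8.3],
    [0,0,0,-8.3],
    [0,0,0,-8.3],
    [0,0,0,-8.3],
    [0,0,0,-8.3],
    [0,0,0,-8.3]
  ]
}}

```text
clock: 20.45
tcp_pos: [0.6551, 0.0591, 0.0598]
tool_rot: [-0.002, 0.136, 0.99, 0.031]
wrist_force: [0.8, 0.7, 0.4]
width: 0.6
gripper_force: 0.0
```

```bash
python3 -c "
from h import *
s=readout.sense();print(s['joints'].round(3))
print(R.from_quat(np.roll(s['tool_rot'],-1)).as_matrix().round(3))
to(.6494+.9905*.003+.1373*.111,.001-.1373*.003+.9905*.111,.03,172.11)"
```

```text
[-0.039  0.425 -0.125  1.019  0.061  0.235]
[[-0.963  0.27   0.004]
 [ 0.27   0.961  0.061]
 [ 0.012  0.06  -0.998]]
shift [ 1.4 51.  32.9] roll -7.76 t 20.45 tcp [0.6551 0.0591 0.0598] F [0.8 0.7 0.4] w 0.6
```

Emit:
{"op": "jog_arm", "data": {
  "series": [
    [0,0,0,-7.8],
    [-5,19,0,0],
    [0,18,0,0],
    [0,18,0,0],
    [0,0,15,0],
    [0,0,15,0],
    [0,0,15,0],
    [0,0,0,0]
  ]
}}

```text
clock: 21.25
tcp_pos: [0.6628, 0.1152, 0.0119]
tool_rot: [-0.005, 0.072, 0.997, 0.03]
wrist_force: [-1.0, -0.8, 0.3]
width: 0.6
gripper_force: 0.0
```

```bash
python3 -c "
from pl import *
tip('pics/r1.png')
to(.6494+.9905*.003+.1373*.111,.001-.1373*.003+.9905*.111,-.0018,172.11)"
```

```text
21.25 [0.6628 0.1152 0.0119] [-1.  -0.8  0.3] 0.5999368727528912 0.0
tcp db [ -2.4 114.9] z 0.011912888121985855 w 0.5999368727528912 F [-1.  -0.8  0.3]
finger 0.02 108 z pct [0.053 0.058 0.064] y [0.024 0.034 0.052] x [-0.011  0.008]
finger -0.06 156 z pct [0.026 0.028 0.035] y [-0.055 -0.031 -0.019] x [-0.011  0.011]
shift [-4.4 -4.9 14.9] roll -0.35 t 21.3 tcp [0.6641 0.1151 0.0134] F [ 0.3  0.  -0.7] w 0.602
```

Emit:
{"op": "jog_arm", "data": {
  "series": [
    [0,0,7,-0.4],
    [0,0,6,0],
    [10,0,0,0],
    [10,0,0,0],
    [10,0,0,0],
    [10,0,0,0],
    [10,0,0,0],
    [10,0,0,0],
    [10,0,0,0],
    [10,0,0,0]
  ]
}}

```text
clock: 22.3
tcp_pos: [0.5867, 0.1274, 0.0041]
tool_rot: [-0.001, 0.068, 0.997, 0.031]
wrist_force: [1.1, 0.0, -0.3]
width: 0.602
gripper_force: 0.3
```

```bash
python3 -c "
from pl import *
plates();tip('pics/r2.png')"
```

```text
22.3 [0.5867 0.1274 0.0041] [ 1.1  0.  -0.3] 0.6017903920043133 0.2820629579946399
ramp [336 203  14  18 102] db lo/hi [-0.224 -0.057] [-0.202  0.014] z [0.041 0.046 0.05 ]
ramp [276 221  35  27 679] db lo/hi [-0.17   0.072] [-0.086  0.155] z [0.042 0.046 0.053]
landing [336 203  33  24 578] db lo/hi [-0.288 -0.063] [-0.205  0.023] z [0.038 0.042 0.049]
landing [293 225  18  23 172] db lo/hi [-0.173  0.075] [-0.145  0.15 ] z [0.041 0.048 0.053]
[354. 218.] 0.95 [-0.253 -0.022]
[413. 321.] 0.93 [-0.485  0.237]
[414. 160.] 0.92 [-0.348 -0.35 ]
[332. 364.] 0.85 [-0.351  0.401]
[267. 168.] 0.63 [ 0.08 -0.13]
[339. 145.] 0.53 [-0.09  -0.335]
tcp db [-80.9 116.5] 0.003696713973411911 [-0.002  0.068  0.997  0.031] 22.4
tcp db [-80.9 116.5] z 0.003696713973411911 w 0.6004105243718806 F [ 0.4 -0.3 -0.6]
finger 0.02 132 z pct [0.033 0.047 0.055] y [0.023 0.034 0.052] x [-0.012  0.009]
finger -0.06 152 z pct [0.032 0.033 0.035] y [-0.057 -0.03  -0.018] x [-0.012  0.013]
```

Emit:
{"op": "jog_arm", "data": {
  "series": [
    [-4,0,3,0],
    [0,0,4,0],
    [10,0,0,0],
    [11,0,0.2,0],
    [11,0,0.2,0],
    [11,0,0.2,0],
    [11,0,0.2,0],
    [11,0,0.2,0],
    [11,0,0.2,0],
    [11,0,0.2,0]
  ]
}}

```text
clock: 23.45
tcp_pos: [0.5138, 0.1391, -0.0003]
tool_rot: [0.006, 0.068, 0.997, 0.031]
wrist_force: [5.6, -0.8, 8.6]
width: 0.602
gripper_force: 4.2
```

Emit:
{"op": "jog_arm", "data": {
  "series": [
    [11,0,0.2,0],
    [11,0,0,0],
    [10,0,0,0],
    [0,0,0,0]
  ]
}}

```text
clock: 23.85
tcp_pos: [0.4712, 0.1435, -0.0043]
tool_rot: [-0.003, 0.068, 0.997, 0.03]
wrist_force: [-2.6, 0.4, 4.6]
width: 0.601
gripper_force: 2.5
```

```bash
python3 -c "
from pl import *
plates();tip('pics/r3.png')"
```

```text
23.85 [ 0.4712  0.1435 -0.0043] [-2.6  0.4  4.6] 0.6007873733525255 2.4674018210498616
ramp [336 203  14  18 108] db lo/hi [-0.224 -0.056] [-0.202  0.013] z [0.042 0.046 0.05 ]
ramp [317 233  16  23 141] db lo/hi [-0.224  0.077] [-0.201  0.147] z [0.042 0.046 0.05 ]
landing [336 203  33  24 578] db lo/hi [-0.288 -0.061] [-0.205  0.021] z [0.038 0.042 0.049]
landing [317 233  36  30 731] db lo/hi [-0.288  0.072] [-0.204  0.156] z [0.038 0.042 0.049]
[330. 366.] 0.97 [-0.35   0.407]
[412. 322.] 0.96 [-0.483  0.241]
[335. 252.] 0.79 [-0.247  0.116]
[412. 159.] 0.73 [-0.341 -0.356]
[355. 222.] 0.63 [-0.261 -0.009]
[271. 169.] 0.57 [ 0.065 -0.129]
[342. 140.] 0.47 [-0.09  -0.364]
tcp db [-196.1  116.7] -0.0042801160377515315 [-0.003  0.068  0.997  0.031] 23.95
tcp db [-196.1  116.7] z -0.0042801160377515315 w 0.601043984415545 F [-4.1  0.   7.8]
finger 0.02 156 z pct [0.041 0.044 0.049] y [0.023 0.035 0.054] x [-0.012  0.01 ]
finger -0.06 81 z pct [0.032 0.035 0.042] y [-0.055 -0.03  -0.026] x [-0.015  0.004]
```

Plate at about (-246,114), flat on the landing. A finger is lightly touching, so I lift, back off and rise.

Emit:
{"op": "jog_arm", "data": {
  "series": [
    [-3,0,-4,0],
    [-15,0,-3,0],
    [-15,0,-10,0],
    [0,0,-30,0],
    [0,0,-35,0],
    [0,0,-40,0],
    [0,0,-40,0],
    [0,0,-20,0],
    [0,0,0,0],
    [0,0,0,0]
  ]
}}

```text
clock: 25.0
tcp_pos: [0.5062, 0.1277, 0.1772]
tool_rot: [-0.001, 0.068, 0.997, 0.031]
wrist_force: [-0.8, -1.2, -0.5]
width: 0.6
gripper_force: 0.0
```

```bash
python3 -c "
from pl import *
look();im=plates();cv2.imwrite('pics/z.png',cv2.resize(im[90:350,150:450],None,fx=2,fy=2))"
```

```text
25.0 [0.5062 0.1277 0.1772] [-0.8 -1.2 -0.5] 0.599917202998017 0.0
tilt deg 0.0020265555876242225 4510
[([326.0, 240.0], 0.97, [-245.0, -26.0]), ([166.0, 255.0], 0.8, [-345.0, 389.0]), ([451.0, 294.0], 0.77, [-332.0, -374.0]), ([222.0, 319.0], 0.66, [-489.0, 212.0]), ([467.0, 205.0], 0.6, [-92.0, -387.0]), ([383.0, 132.0], 0.59, [69.0, -135.0])]
ramp [336 203  14  19 106] db lo/hi [-0.224 -0.058] [-0.202  0.016] z [0.042 0.046 0.05 ]
ramp [317 235  16  23 138] db lo/hi [-0.225  0.077] [-0.201  0.15 ] z [0.042 0.046 0.05 ]
landing [336 203  33  24 585] db lo/hi [-0.288 -0.062] [-0.205  0.023] z [0.038 0.042 0.049]
landing [317 235  36  28 734] db lo/hi [-0.288  0.072] [-0.204  0.155] z [0.038 0.041 0.049]
[332. 364.] 0.88 [-0.352  0.399]
[336. 254.] 0.87 [-0.253  0.12 ]
[340. 145.] 0.85 [-0.092 -0.338]
[412. 322.] 0.82 [-0.483  0.239]
[269. 170.] 0.67 [ 0.07  -0.122]
[355. 217.] 0.63 [-0.254 -0.028]
tcp db [-160.9  105.6] 0.17553654856962891 [-0.003  0.068  0.997  0.03 ] 25.2
```

View pics/z.png

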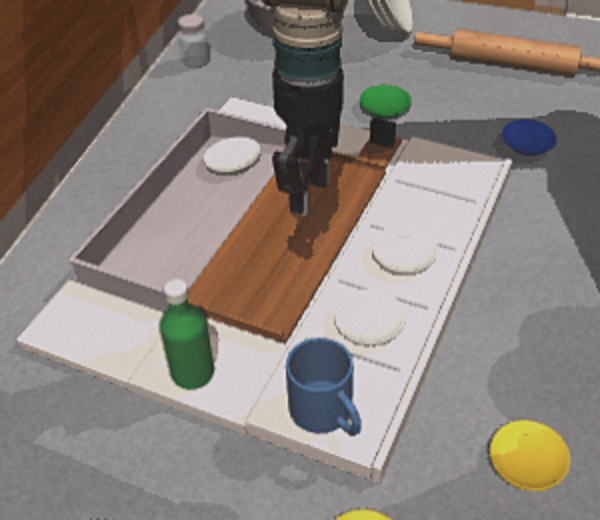

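The last picture shows the ramp down, both good plates flat on the landing at (404,253) and (368,322), and the slippery one in the tray at (232,154). The mug and soap are in place and the gripper is clear.

```bash
python3 -c "
from workcell import arm
print(arm.hand_in())"
```

```text
the job is handed in; nothing more can be done
None
```

The tilt test found one slippery plate, the one nearest the tab, and it is now in the tray. The other two stayed put at about 20° and now stand flat on the landing, about 40 mm clear of the lowered ramp. The mug and soap were left untouched, and I handed the job in at about 25 s on the robot's clock.

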